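# Hang the spirit level back on its two hooks

### The arm

A 6-joint arm with a two-finger parallel gripper is mounted at the origin on the work surface. World frame = base frame: x ahead of the robot, y to its left, z up, the work surface at z = 0. Lengths are in m, angles in rad, forces in N, time in s.
With the tool pointing down it reaches from about 0.375 to 0.9 m from the base axis. Payload 3.1 kg.
Tool frame: the origin (TCP) lies at the very end of the fingers, on their centre line; the grasp point (between the pads) lies 19 mm behind it (manip.grasp_offset is the distance from the TCP to the grasp point, in m); y points along the fingers, z is the direction in which the jaws open and shut, and the axes are right-handed (so a half turn about y gives the same grasp; the last joint's range is limited). The gripper opens to 85 mm and grips with 20 to 120 N. Pads are 22 mm wide; open, the fingers measure 114 mm over their backs; the gripper's body (76 mm by 85 mm) begins 54 mm behind the grasp point. The pads swing forward as they close: fully open they stand 13 mm farther back than shut.
Start: joints at [1, 0.527, 1.433, -0, 1.181, -0.178], TCP at [0.239, 0.577, 0.231] pointing down, gripper open.
Joint ranges: [-3.08, 3.08], [-0.75, 2.2], [0.22, 2.44], [-1.43, 4.57], [0, 2.65], [-2.85, 2.85]. Speed limits (rad/s): [2.79, 2.79, 3.14, 3.14, 3.14, 3.14].

### API

Orientations are given as a unit quaternion [x, y, z, w].
In Python, from station import manip gives the robot as it stands.
- The arm moves only by the tool apply_moves, never from a script. Its argument "motion" is a list of rows, each a list of 5 numbers: the finger opening in mm, from 0 to 85.4, then the shift along the tool's x, y, z in units of 30 mm (1.0 is 30 mm), then the turn about the tool's y in units of 10 degrees (1.0 is 10 degrees). In form: [[fingers, x, y, z, twist], ...]. A call has 1 to 12 rows; each row is the pose to reach, as a shift and turn from the pose commanded when the call began, along the tool's axes at that moment; what a row does not reach only later rows make up. A row lasts 1/8 s, in which the tool goes at most 62.5 mm and 10.7 degrees, less where a joint would pass 70% of its speed; a pose out of reach is approached as far as the arm can. A call with a gripper value outside its range is refused whole. The fingers move at their own pace and stop on an object; "squeeze" is the grip in N (left out, the last holds). Time passes only in rows, so rows that repeat a pose let the fingers close. It gives the time, the measured TCP pose, the force and the opening at its end, in the units of the state.
- manip.sense(): the state, without advancing time (a new reading comes with each control period).
- manip.snapshot(name): name is "side" or "top" or "wrist"; returns the picture (400x640x3 uint8, red, green, blue); there is no depth.
- manip.get_calibration(name): a dict with "intrinsics" (3x3 intrinsics, pixels), "dist_coeffs" ([k1, k2, p1, p2, k3] as OpenCV has them; the pictures are not rectified), "extrinsics" (4x4, takes a point from camera to world coordinates). Camera axes: x right, y up, looking along -z (the intrinsics and any distortion apply to the point x, -y, -z); pixel columns grow to the right and rows downward; lengths in m; the calibration is good to about 2 mm. A picture is of the moment at which its call begins: read the wrist's pose just before it. get_calibration takes no time and is no camera call; for the wrist camera it gives the pose at the moment of the call.
- manip.sign_off(): hands the job in, once; it reports no verdict.
The state is a dict: "t": time; "q": joint angles; "qd": joint speeds; "tau": joint torques, N m; "tcp_pos": TCP position; "tool_rot": TCP orientation; "force": force on the tool from outside, world axes, zero at the start; "ft_torque": the same for the moment, N m; "finger_gap": opening from 0.0 (shut) to 1.0 (fully open).
Only numpy, scipy, OpenCV 4.12 (cv2) and the standard library are available. Lean on these libraries where they do the work, as an engineer would, in place of code of your own. Each camera call takes 0.05 s, during which the arm holds its last target.

### The job

Hang the yellow spirit level on the two red hooks of the blue bench rack: one hook through each of its two oblong cut-outs, so that it hangs upright and level behind the upturned hook tips. Keep hold of it until it bears on both hooks, then let go and move clear. Leave the other things on the bench and in the rack where they are.

Things in the scene. Friction and masses are not known exactly. Their poses are not given: they have to be found in the camera images.
- level: Yellow spirit level, about 0.42 kg, 400 long (own x) x 24 thick (y) x 60 high (z), standing on its long edge on the bench to the left or right of the rack, its length pointing roughly away from the robot. Origin: middle of its underside. Solid and balanced at the middle (150 long): grip there from above across the 24. An oblong cut-out each side of it goes right through the thickness.
- cutout_a (a point): On the level's cut-out on its +x side: middle of the upper inner edge, which rests on a hook; 120 along x from the level's middle, 47 above its underside, 13 below its top. The cut-out is 90 long with chamfered corners (upper edge flat over 70) and 34 high. Either cut-out may go on either hook, either face to the front.
- cutout_b (a point): The same point of the same cut-out on the level's -x side, 120 from the middle.
- rack: Blue steel tool rack, fixed. Origin: on the bench under the middle of its rail's front face. y runs along the rail, -x points out of the front face, the way the hooks point (towards the robot), z up. Rail: flat bar 340 long, 8 thick, 145 to 175 above the bench; posts at y +-155, 186 high, behind its face. A low tray behind it holds a jar and a can, up to 110 above the bench.
- hook_left_seat (a point): Seat of the left (rack +y) hook: on top of its rod, 203.5 above the bench, 50 in front of the rail's face. A thing 24 thick centred here has 25 free to the upturned tip and 35 to the back plate. The two hooks are clipped on the rail at places that vary, 210 to 270 apart.
- hook_right_seat (a point): The same point on the right (rack -y) hook, same shape and height.
- hook_left: Left hook, fixed: red round rod, 7 diameter, horizontal, square to the rail, its underside 196.5 above the bench, ending 95.5 in front of the rail's face in a tip turned up to 215.5 above the bench (12 above the rod's top). Steel back plate 26 wide, 3 thick, on the rail's face, 144 to 208 above the bench. Origin: on the bench, below where it leaves the rail's face; axes like the rack's.
- hook_right: Right hook, fixed; same shape, origin and axes as the left one.
- parts_bin: Bystander: orange plastic parts bin with bolts, 170 x 105 x 75 high, on the other side of the rack from the level. Origin: middle of its underside.
- jar_screws: Bystander: amber glass jar, 56 diameter, 75 high, in the rack's tray (its foot 33 above the bench). Origin: middle of its underside.
- can_grease: Bystander: can with green label, 60 diameter, 70 high, in the rack's tray. Origin: middle of its underside.
- hammer: Bystander: hammer, 270 long, lying between the robot and the rack, at most 40 high. Origin: on the bench under its middle, x along the handle.
- screwdriver: Bystander: red-handled screwdriver, 200 long, lying on the left part of the bench. Origin: on the bench under its middle.
- tape_measure: Bystander: black and yellow tape measure, about 70 x 38 x 50 high, on the right part of the bench. Origin: middle of its underside.

How it is judged:
On the way:
1. while still held in the gripper, the level bears on both hooks, one through each cut-out (z of level in the frame of rack between 0.149 and 0.164 m and x of level in the frame of rack between -0.085 and -0.008 m and angle between the x axis of level and the y axis of rack, either way round below 0.17 rad and angle between level's own z axis and vertical below 0.12 rad and contact force between level and hook_left above 0.2 N and contact force between level and hook_right above 0.2 N and contact force between the fingers and level above 0.5 N), for 0.2 s.
At the end, for the whole second after the job is handed in: The level hangs at rest on both hooks (each carries at least 0.2 N), hooks through the cut-outs: its underside 149 to 164 mm above the bench, its middle 8 to 85 mm in front of the rail's face, within 0.17 rad of parallel to the rail and 0.12 rad of upright, and the gripper has let go of it (z of level in the frame of rack between 0.149 and 0.164 m and x of level in the frame of rack between -0.085 and -0.008 m and angle between the x axis of level and the y axis of rack, either way round below 0.17 rad and angle between level's own z axis and vertical below 0.12 rad and contact force between level and hook_left above 0.2 N and contact force between level and hook_right above 0.2 N and linear speed of level below 0.02 m/s and angular speed of level below 0.1 rad/s and not (contact force between the fingers and level above 0.05 N)); the robot touches nothing.
It fails at once if a bystander on the bench or in the rack's tray (bin, jar, can, hammer, screwdriver, tape measure) is moved more than 40 mm (distance of any of parts_bin, jar_screws, can_grease, hammer, screwdriver, tape_measure from where it was at the start of the episode above 0.04 m).
It also fails if it takes over 51 s, if anything falls off the work surface, if the arm or the gripper's body presses on something with over 40 N, if the wrist force passes 120 N, or if a joint passes its speed limit or range.

## Working session

There is one attempt and no reset: what is moved stays moved. The work goes in short steps, Python scripts to look and compute and a tool call to move; the robot and the scene stay as the last step left them, time stands still between calls to the robot, and variables do not carry over. Pictures are saved under pics/ and viewed, and the job is handed in when it is done.

Besides the shell and the picture viewer there is one more tool, called after ">>>" by a JSON object that holds its "api" and its "payload". apply_moves: Moves the arm, as the interface text tells. Its arguments: {"type":"object","properties":{"motion":{"type":"array"},"squeeze":{"type":"number"}},"required":["motion"]}

```bash
mkdir -p pics; ls; python3 - <<'E'
from station import manip
import cv2,numpy as np
s=manip.sense();print({k:np.round(v,4) for k,v in s.items()},manip.grasp_offset)
for n in ["side","top","wrist"]:
    cv2.imwrite(f"pics/{n}0.png",manip.snapshot(n)[:,:,::-1])
    c=manip.get_calibration(n);print(n,np.round(c["intrinsics"],1),c["dist_coeffs"],np.round(c["extrinsics"],4))
E
```

```text
pics
{'t': np.float64(0.0), 'q': array([ 0.9995,  0.5285,  1.4339,  0.    ,  1.1814, -0.1785]), 'qd': array([ 0.0012,  0.0002, -0.0015, -0.0003,  0.0023, -0.0003]), 'tau': array([-1.00000e-03, -4.42346e+01, -1.78024e+01, -3.00000e-04,
        8.40000e-03,  0.00000e+00]), 'tcp_pos': array([0.2388, 0.5768, 0.2303]), 'tool_rot': array([ 0.6942, -0.1383,  0.1377, -0.6928]), 'force': array([-0.4506, -0.094 , -0.014 ]), 'ft_torque': array([0.0516, 0.0232, 0.0007]), 'finger_gap': np.float64(1.0021)} 0.0187
side [[520.6   0.  318.9]
 [  0.  520.6 197.4]
 [  0.    0.    1. ]] [-0.0391114  0.         0.         0.         0.       ] [[ 0.9695  0.1231 -0.2121  0.2316]
 [-0.2451  0.5174 -0.8199 -1.3061]
 [ 0.0089  0.8468  0.5318  0.986 ]
 [ 0.      0.      0.      1.    ]]
top [[440.6   0.  325.3]
 [  0.  440.6 198.7]
 [  0.    0.    1. ]] [-0.03666357  0.          0.          0.          0.        ] [[ 0.0209  0.9952 -0.0958  0.4401]
 [-0.9997  0.0217  0.0077  0.0075]
 [ 0.0097  0.0956  0.9954  1.5255]
 [ 0.      0.      0.      1.    ]]
wrist [[356.6   0.  319.2]
 [  0.  356.6 197.9]
 [  0.    0.    1. ]] [-0.07046253  0.          0.          0.          0.        ] [[ 0.3815 -0.8835 -0.2719  0.1702]
 [ 0.9244  0.364   0.1143  0.6056]
 [-0.002  -0.295   0.9555  0.3743]
 [ 0.      0.      0.      1.    ]]
```

View pics/side0.png

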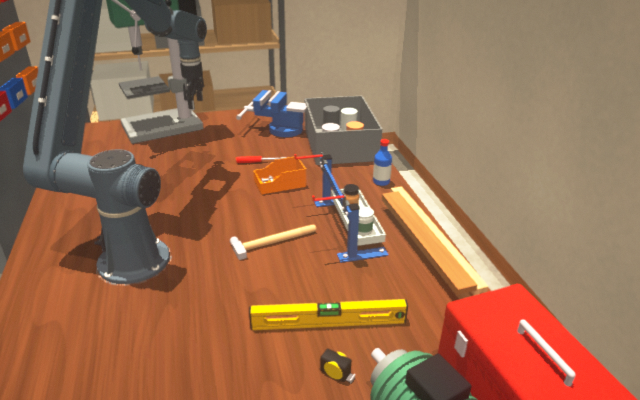

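View pics/top0.png

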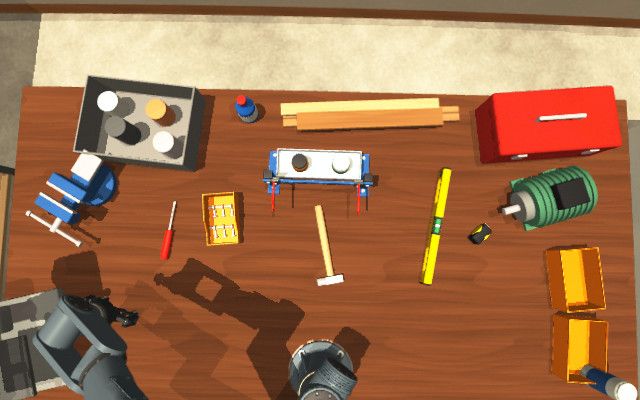

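View pics/wrist0.png

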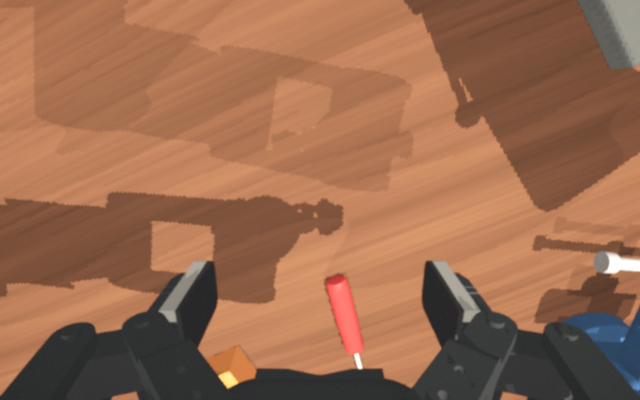

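The level lies right of the rack: in top its ends are near (446,170) and (427,283). In side it runs from (252,318) to (405,310). The hooks are near (275,185-212) and (360,185-212) in top. I'll enlarge those areas.

```bash
python3 - <<'E'
import cv2
t=cv2.imread("pics/top0.png");s=cv2.imread("pics/side0.png")
cv2.imwrite("pics/c1.png",cv2.resize(t[140:220,250:390],None,fx=5.6,fy=5.6,interpolation=cv2.INTER_CUBIC))
cv2.imwrite("pics/c2.png",cv2.resize(t[160:295,400:500],None,fx=4.4,fy=4.4,interpolation=cv2.INTER_CUBIC))
cv2.imwrite("pics/c3.png",cv2.resize(s[150:265,300:400],None,fx=5,fy=5,interpolation=cv2.INTER_CUBIC))
E
```

```text
(no output)
```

View pics/c1.png

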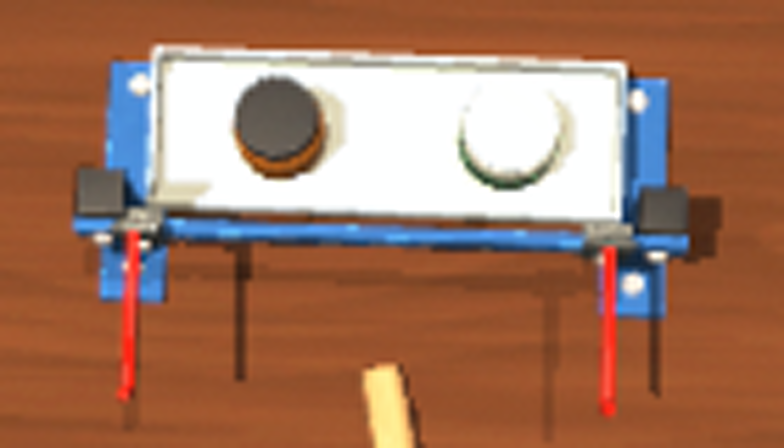

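View pics/c2.png

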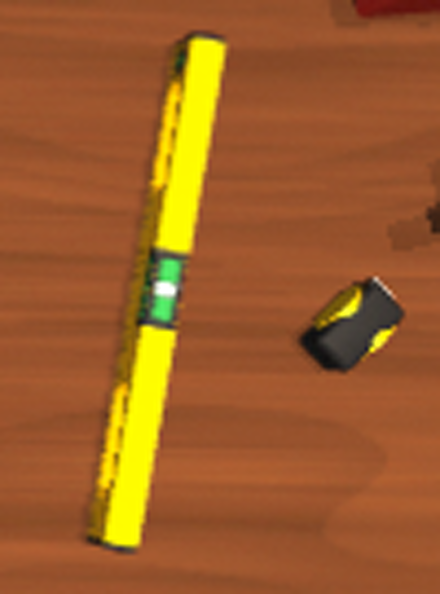

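View pics/c3.png

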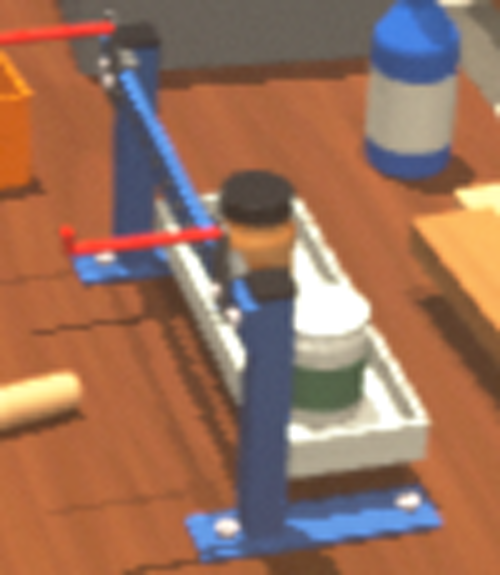

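```bash
cat > h.py <<'E'
import cv2,numpy as np
def ray(c,px):
    K=c["intrinsics"];d=np.array(c["dist_coeffs"])
    p=cv2.undistortPoints(np.array([[px]],float),K,d)[0,0]
    E=c["extrinsics"];return E[:3,3],E[:3,:3]@np.array([p[0],-p[1],-1])
def onz(c,px,z):
    o,v=ray(c,px);return o+v*(z-o[2])/v[2]
def proj(c,P):
    E=c["extrinsics"];q=E[:3,:3].T@(np.array(P)-E[:3,3]);q=q*[1,-1,-1]
    return cv2.projectPoints(q[None],np.zeros(3),np.zeros(3),c["intrinsics"],np.array(c["dist_coeffs"]))[0][0,0]
def crop(px,f,o): return [(px[0]+.5)/f-.5+o[0],(px[1]+.5)/f-.5+o[1]]
E
python3 - <<'E'
from station import manip
from h import *
c=manip.get_calibration("top");cs=manip.get_calibration("side")
for n,p,z in [("tipL",(126,394),.2155),("tipR",(609,409),.2155),("backL",(133,232),.2035),("backR",(609,250),.2035),("railL",(73,232),.175),("railR",(688,250),.175)]:
    print(n,np.round(onz(c,crop(p,5.6,(250,140)),z),4))
a=onz(c,crop((207,38),4.4,(400,160)),.06);b=onz(c,crop((122,547),4.4,(400,160)),.06)
print(a,b,np.linalg.norm(a-b),(a+b)/2,np.degrees(np.arctan2(*(a-b)[[1,0]])))
for n,p,z in [("tipL? side",(0,0),0)]:pass
o=(300,150)
print("tipR side",onz(cs,crop((68,232),5,o),.2155),"backR side",onz(cs,crop((216,236),5,o),.2035))
print("lev side top corners",[np.round(onz(cs,p,.06),3) for p in [(252,309),(406,300)]])
E
```

```text
tipL [0.529  0.1553 0.2155]
tipR [ 0.5265 -0.1018  0.2155]
backL [0.6175 0.1557 0.2035]
backR [ 0.6134 -0.1016  0.2035]
railL [0.6206 0.192  0.175 ]
railR [ 0.6181 -0.1477  0.175 ]
[ 0.6934512  -0.41199374  0.06      ] [ 0.30595637 -0.34610846  0.06      ] 0.39305612199012113 [ 0.49970378 -0.3790511   0.06      ] -9.649648298453888
tipR side [ 0.52542561 -0.10709523  0.2155    ] backR side [ 0.61061576 -0.11199082  0.2035    ]
lev side top corners [array([ 0.31 , -0.347,  0.06 ]), array([ 0.697, -0.408,  0.06 ])]
```

```bash
cat >> h.py <<'E'
from scipy.spatial.transform import Rotation as R
def plan(s,target,zdir_deg):
    """units for target TCP, tool z axis heading (world deg, mod 360)"""
    r=R.from_quat(s["tool_rot"]);M=r.as_matrix()
    sh=M.T@(np.array(target)-s["tcp_pos"])/.03
    cur=np.degrees(np.arctan2(M[1,2],M[0,2]))
    outs=[]
    for h in (zdir_deg,zdir_deg+180):
        tw=-(h-cur) # tool y down: + turn lowers heading
        tw=(tw+180)%360-180; outs.append(round(tw/10,3))
    print("cur heading",cur,"tooly",M[:,1].round(4),"shift",sh.round(3),"twist opts",outs,"q",s["q"].round(3),"tcp",s["tcp_pos"].round(4))
E
python3 - <<'E'
from station import manip
from h import *
plan(manip.sense(),[.501,-.379,.23],-9.65+90)
E
```

```text
cur heading 67.48942878452463 tooly [-9.0e-04 -1.4e-03 -1.0e+00] shift [ 20.27    0.055 -26.092] twist opts [np.float64(-1.286), np.float64(16.714)] q [ 0.999  0.528  1.434  0.     1.181 -0.178] tcp [0.2389 0.5769 0.2305]
```

>>> {"api": "apply_moves", "payload": {"motion": [[85,0.7,0,-0.7,0],[85,2,0,-2,0],[85,3.4,0,-3.5,0],[85,4.8,0,-5,0],[85,6.2,0,-6.4,0],[85,7.6,0,-7.8,0],[85,9,0,-9.2,0],[85,10.4,0,-10.7,0],[85,11.8,0,-12.1,-0.2],[85,13.0,0,-13.7,-0.4],[85,14.0,0,-15.3,-0.6],[85,14.8,0,-17,-0.8]], "squeeze": 60}}

```text
t: 1.65
tcp_pos: [0.4546, -0.0658, 0.2313]
tool_rot: [0.701, -0.089, 0.089, -0.701]
force: [1.6, -0.3, -0.6]
finger_gap: 0.993
```

```bash
python3 - <<'E'
from station import manip
from h import *
plan(manip.sense(),[.501,-.379,.23],-9.65+90)
E
```

```text
cur heading 75.54308321484865 tooly [ 8.e-04 -1.e-04 -1.e+00] shift [ 4.102  0.046 -9.722] twist opts [np.float64(-0.481), np.float64(17.519)] q [-0.388  0.305  1.834  0.     1.002 -1.707] tcp [ 0.4546 -0.0658  0.2313]
```

>>> {"api": "apply_moves", "payload": {"motion": [[85,0.8,0,-1.8,-0.1],[85,1.5,0,-3.6,-0.2],[85,2.3,0,-5.4,-0.3],[85,3.1,0,-7.2,-0.4],[85,3.8,0,-8.6,-0.5],[85,4.0,0,-9.5,-0.5],[85,4.1,0,-9.7,-0.5],[85,4.1,0,-9.7,-0.5],[85,4.1,0,-9.7,-0.5]]}}

```text
t: 2.78
tcp_pos: [0.5003, -0.3745, 0.2312]
tool_rot: [-0.704, 0.058, -0.058, 0.705]
force: [0.7, 0.2, -0.1]
finger_gap: 0.996
```

```bash
python3 - <<'E'
from station import manip
from h import *
import json
s=manip.sense();plan(s,[.501,-.379,.03],-9.65+90)
c=manip.get_calibration("wrist");cv2.imwrite("pics/w1.png",manip.snapshot("wrist")[:,:,::-1])
json.dump({k:np.array(v).tolist() for k,v in c.items()},open("w1.json","w"))
# predictions of top edge corners
m=np.array([.501,-.379,.06]);a=np.radians(-9.65);d=np.array([np.cos(a),np.sin(a),0]);n=np.array([-d[1],d[0],0])
for i in(-.2,-.075,.075,.2):
  for j in(-.012,.012):print(i,j,proj(c,m+i*d+j*n).round(1))
E
```

```text
cur heading 80.56573328863512 tooly [-7.0e-04  1.2e-03 -1.0e+00] shift [ 0.054  6.708 -0.15 ] twist opts [np.float64(0.022), np.float64(-17.978)] q [-0.821  0.528  1.432  0.     1.183 -2.228] tcp [ 0.5003 -0.3745  0.2312]
-0.2 -0.012 [299.6 -74.3]
-0.2 0.012 [330.5 -74.2]
-0.075 -0.012 [300.5  89.7]
-0.075 0.012 [328.7  89.8]
0.075 -0.012 [302.  250.8]
0.075 0.012 [326.8 250.9]
0.2 -0.012 [303.3 354.9]
0.2 0.012 [325.4 355. ]
```

View pics/w1.png

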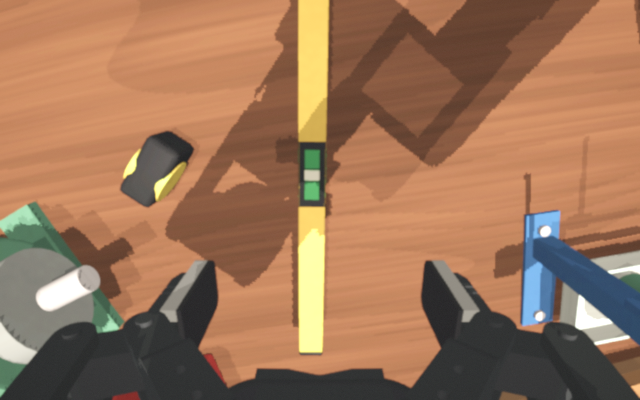

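The level runs along columns 299–328. The vial spans rows 142–207 with its centre at (312,175), and the far end is at row 353. All of this agrees with the top-view estimate.

```bash
python3 - <<'E'
from station import manip
from h import *
import json
c={k:np.array(v) for k,v in json.load(open("w1.json")).items()}
a=onz(c,(311.5,353.5),.06);b=onz(c,(313.5,10),.06);v=(onz(c,(312.5,142),.06)+onz(c,(312.5,207),.06))/2
ang=np.degrees(np.arctan2(*(a-b)[[1,0]]));print(a,b,v,ang, a-.2*(a-b)/np.linalg.norm(a-b))
plan(manip.sense(),[.5,-.3785,.027],ang+90)
E
```

```text
[ 0.69566775 -0.41520358  0.06      ] [ 0.36485816 -0.35692494  0.06      ] [ 0.50055876 -0.38076204  0.06      ] -9.991262114917587 [ 0.49870091 -0.38050398  0.06      ]
cur heading 80.57427693244973 tooly [-4.e-04  8.e-04 -1.e+00] shift [ 0.012  6.812 -0.134] twist opts [np.float64(0.057), np.float64(-17.943)] q [-0.821  0.528  1.432  0.     1.183 -2.228] tcp [ 0.5004 -0.3746  0.2314]
```

>>> {"api": "apply_moves", "payload": {"motion": [[65,0,0.8,-0.15,0.05],[65,0,2.4,-0.18,0.05],[65,0,4.0,-0.18,0.05],[65,0,5.4,-0.18,0.05],[65,0,6.4,-0.18,0.05],[65,0,6.8,-0.18,0.05],[65,0,6.8,-0.18,0.05],[15,0,6.8,-0.18,0.05],[15,0,6.8,-0.18,0.05],[15,0,6.8,-0.18,0.05],[15,0,6.8,-0.18,0.05],[15,0,6.8,-0.18,0.05]], "squeeze": 80}}

```text
t: 4.32
tcp_pos: [0.5002, -0.382, 0.0289]
tool_rot: [0.705, -0.061, 0.062, -0.704]
force: [0.6, 1.4, 5.5]
finger_gap: 0.27
```

```bash
python3 - <<'E'
from station import manip
from h import *
plan(manip.sense(),[.44,.025,.30],-.6)
E
```

```text
cur heading 79.97848624666892 tooly [ 0.0018 -0.0015 -1.    ] shift [-4.318 -9.059 13.001] twist opts [np.float64(8.058), np.float64(-9.942)] q [-0.83   0.802  1.554  0.     0.783 -2.226] tcp [ 0.5002 -0.382   0.0289]
```

>>> {"api": "apply_moves", "payload": {"motion": [[15,0,-0.5,0,0],[15,0,-1.8,0,0],[15,0,-3.4,0,0],[15,0,-5.0,0,0],[15,0,-6.8,0.3,0],[15,-0.2,-8.0,1.2,0.2],[15,-0.8,-8.6,2.5,0.9],[15,-1.4,-8.7,4.0,1.8],[15,-2.0,-8.7,5.5,2.7],[15,-2.5,-8.7,7.0,3.6],[15,-3.0,-8.7,8.4,4.5],[15,-3.4,-8.7,9.6,5.4]]}}

```text
t: 5.82
tcp_pos: [0.4472, -0.0781, 0.2881]
tool_rot: [0.599, -0.377, 0.375, -0.599]
force: [0.6, 0.1, -6.1]
finger_gap: 0.27
```

```bash
python3 - <<'E'
from station import manip
from h import *
s=manip.sense();plan(s,[.45,.025,.28],-.6);print(s["finger_gap"],s["force"])
E
```

```text
cur heading 25.717302185242968 tooly [-1.9e-03  9.0e-04 -1.0e+00] shift [-3.056  0.272  1.577] twist opts [np.float64(2.632), np.float64(-15.368)] q [-0.42   0.221  1.767  0.     1.155 -0.869] tcp [ 0.4472 -0.0781  0.2881]
0.27010829152384974 [ 0.59013578  0.12095285 -6.05751815]
```

>>> {"api": "apply_moves", "payload": {"motion": [[15,-0.8,0.1,0.5,0.8],[15,-1.7,0.2,1.0,1.5],[15,-2.5,0.3,1.4,2.2],[15,-3.0,0.3,1.6,2.6],[15,-3.0,0.3,1.6,2.63],[15,-3.0,0.3,1.6,2.63],[15,-3.0,0.3,1.6,2.63]]}}

```text
t: 6.7
tcp_pos: [0.4527, 0.0209, 0.2794]
tool_rot: [0.499, -0.501, 0.502, -0.498]
force: [-0.0, 0.2, -5.0]
finger_gap: 0.265
```

```bash
python3 - <<'E'
from station import manip
from h import *
s=manip.sense();plan(s,[.46,.025,.204],-.6);print(s["finger_gap"],s["force"],s["ft_torque"])
for n in ["side","wrist","top"]:cv2.imwrite(f"pics/{n}2.png",manip.snapshot(n)[:,:,::-1])
E
```

```text
cur heading -0.3308305123459781 tooly [-0.e+00 -4.e-04 -1.e+00] shift [-0.138  2.512  0.241] twist opts [np.float64(0.027), np.float64(-17.973)] q [-0.201  0.23   1.782 -0.     1.129 -0.195] tcp [0.4527 0.0209 0.2794]
0.2648636832859901 [-2.08562028e-05  2.34288209e-01 -4.99425118e+00] [-0.02684511  0.02161706 -0.0244479 ]
```

View pics/side2.png

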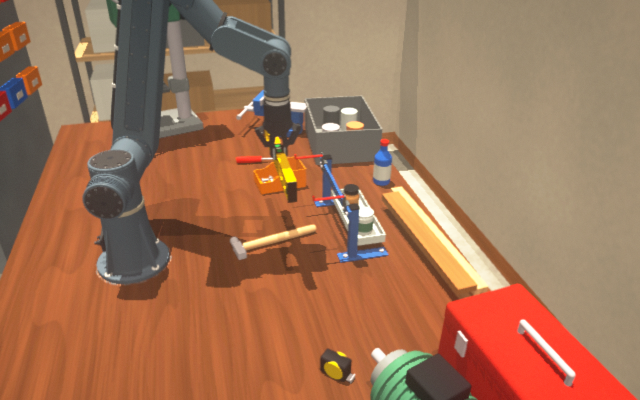

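View pics/wrist2.png

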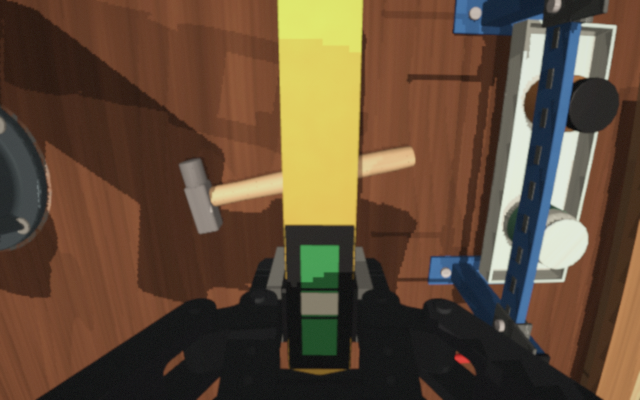

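View pics/top2.png

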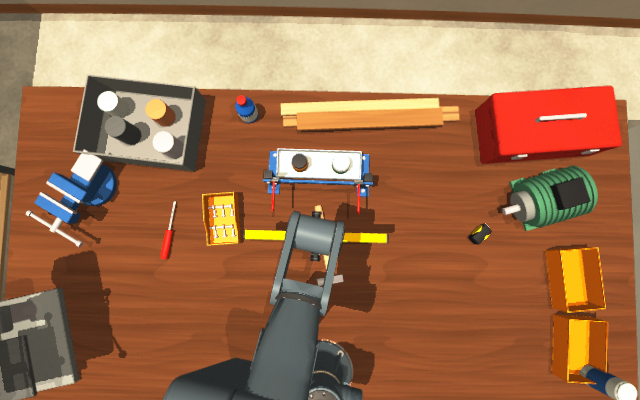

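The level is held square. In the top view its ends are near (245,235) and (387,238). I'll measure those before inserting.

```bash
python3 - <<'E'
import cv2
t=cv2.imread("pics/top2.png");s=cv2.imread("pics/side2.png")
cv2.imwrite("pics/c4.png",cv2.resize(t[170:260,235:395],None,fx=5,fy=5,interpolation=cv2.INTER_CUBIC))
cv2.imwrite("pics/c5.png",cv2.resize(s[120:220,240:370],None,fx=6,fy=6,interpolation=cv2.INTER_CUBIC))
E
```

```text
(no output)
```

View pics/c4.png

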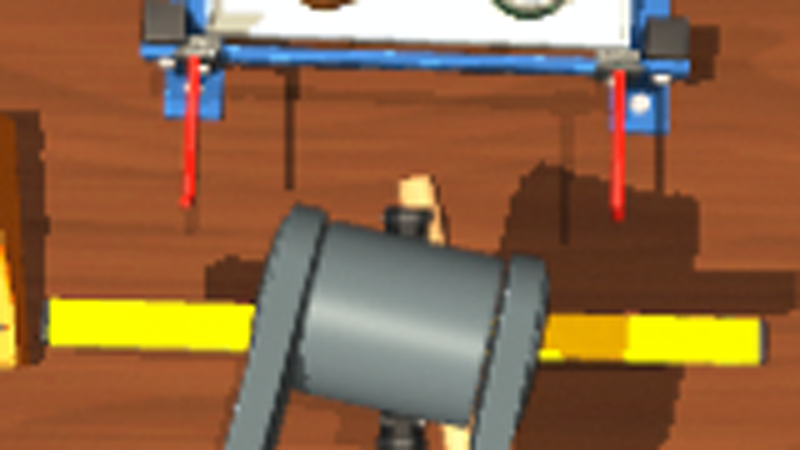

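View pics/c5.png

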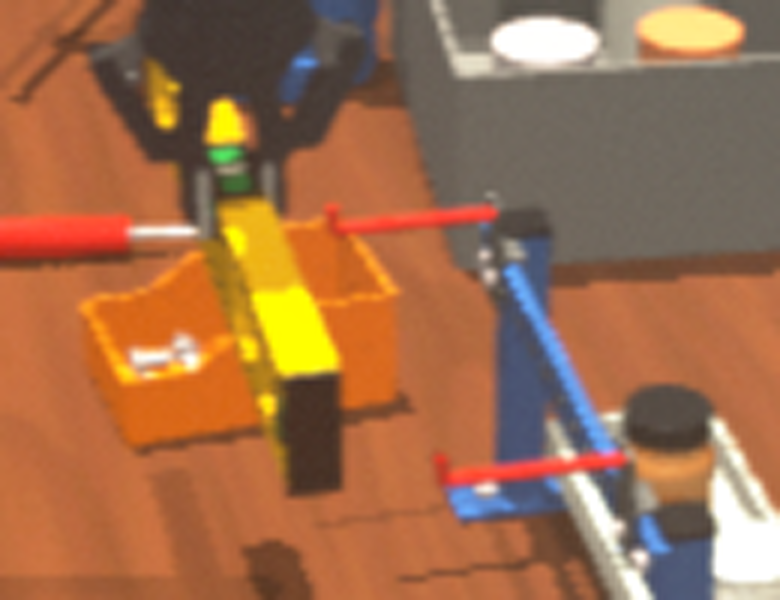

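```bash
python3 - <<'E'
from station import manip
from h import *
c=manip.get_calibration("top");cs=manip.get_calibration("side")
f=lambda p,z:onz(c,crop(p,5,(235,170)),z)
u=.2794-.029
a=f((45,324),u+.06);b=f((766,340),u+.06);print(a,b,(a+b)/2,np.degrees(np.arctan2(*(a-b)[[1,0]])),np.linalg.norm(a-b))
for p in [(187,206),(619,219)]:print("tip",f(p,.2155))
for z in(u,u+.06):
  for dx in(-.012,.012):
    q=proj(cs,[b[0]+dx,b[1],z]);print(dx,z,(q+.5-[240,120])*6-.5)
# hook predicted in side crop
for y in(.1553,-.1018):
  for x,z in((.527,.2155),(.614,.2035)):
    q=proj(cs,[x,y,z]);print("hook",y,z,(q+.5-[240,120])*6-.5)
E
```

```text
[0.45348786 0.22071388 0.3104    ] [ 0.45309594 -0.17608488  0.3104    ] [0.4532919 0.0223145 0.3104   ] 89.94340828772225 0.39679895821215916
tip [0.52641813 0.15545292 0.2155    ]
tip [ 0.52421373 -0.10201678  0.2155    ]
-0.012 0.25039999999999996 [291.41038435 495.79169923]
0.012 0.25039999999999996 [345.23637887 488.93954464]
-0.012 0.31039999999999995 [288.24398763 377.18944544]
0.012 0.31039999999999995 [343.36700687 370.61809038]
hook 0.1553 0.2155 [328.75491369 205.4943951 ]
hook 0.1553 0.2035 [486.04350215 208.29984548]
hook -0.1018 0.2155 [442.29793757 452.25056819]
hook -0.1018 0.2035 [620.07001135 451.35431324]
```

>>> {"api": "apply_moves", "payload": {"motion": [[15,-0.05,0.5,0,0.03],[15,-0.1,1.2,0.1,0.05],[15,-0.15,1.9,0.2,0.05],[15,-0.15,2.4,0.3,0.05],[15,-0.15,2.48,0.3,0.05],[15,-0.15,2.48,0.3,0.05],[15,-0.15,2.48,0.3,0.05]]}}

```text
t: 7.72
tcp_pos: [0.4623, 0.026, 0.2056]
tool_rot: [0.496, -0.503, 0.504, -0.497]
force: [0.1, 0.6, -5.3]
finger_gap: 0.265
```

```bash
python3 - <<'E'
from station import manip
from h import *
s=manip.sense();plan(s,[.57,.025,.205],-.6);print(s["finger_gap"],s["force"],s["ft_torque"])
i=manip.snapshot("side")[:,:,::-1]
cv2.imwrite("pics/c6.png",cv2.resize(i[120:220,240:370],None,fx=6,fy=6,interpolation=cv2.INTER_CUBIC))
E
```

```text
cur heading -0.8114986180185273 tooly [ 1.5e-03 -3.0e-04 -1.0e+00] shift [-0.018  0.026  3.591] twist opts [np.float64(-0.021), np.float64(17.979)] q [-0.186  0.35   1.856 -0.     0.934 -0.172] tcp [0.4623 0.026  0.2056]
0.26457981955511256 [ 0.1370042   0.60569657 -5.29087232] [ 0.02806591 -0.00571342 -0.01429198]
```

View pics/c6.png

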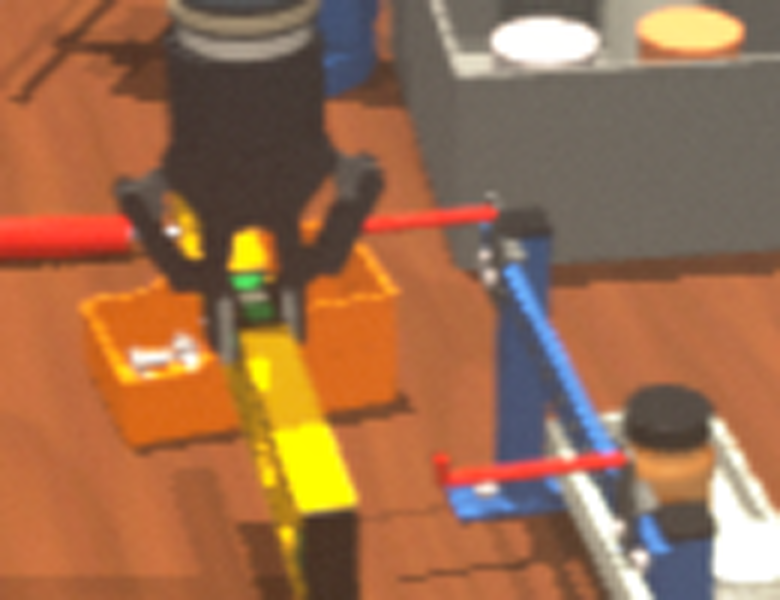

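>>> {"api": "apply_moves", "payload": {"motion": [[15,0,0,0.4,0],[15,0,0,0.9,0],[15,0,0,1.3,0],[15,0,0,1.7,0],[15,0,0,2.0,0],[15,0,0,2.2,0],[15,0,0,2.3,0],[15,0,0,2.3,0]]}}

```text
t: 8.78
tcp_pos: [0.5306, 0.0252, 0.2048]
tool_rot: [-0.497, 0.504, -0.503, 0.496]
force: [0.4, 0.4, -5.5]
finger_gap: 0.27
```

```bash
python3 - <<'E'
from station import manip
from h import *
s=manip.sense();plan(s,[.57,.025,.205],-.6);print(s["finger_gap"],s["force"],s["ft_torque"])
i=manip.snapshot("side")[:,:,::-1]
cv2.imwrite("pics/c7.png",cv2.resize(i[120:240,260:380],None,fx=5,fy=5,interpolation=cv2.INTER_CUBIC))
i=manip.snapshot("top")[:,:,::-1]
cv2.imwrite("pics/c8.png",cv2.resize(i[150:240,235:395],None,fx=5,fy=5,interpolation=cv2.INTER_CUBIC))
E
```

```text
cur heading -0.8010366743310753 tooly [-5.e-04  0.e+00 -1.e+00] shift [-0.011 -0.006  1.312] twist opts [np.float64(-0.02), np.float64(17.98)] q [-0.163  0.437  1.696 -0.     1.009 -0.149] tcp [0.5306 0.0252 0.2048]
0.26994057729909765 [ 0.37154872  0.3521391  -5.48830155] [-0.01017626  0.01656111 -0.04172356]
```

View pics/c7.png

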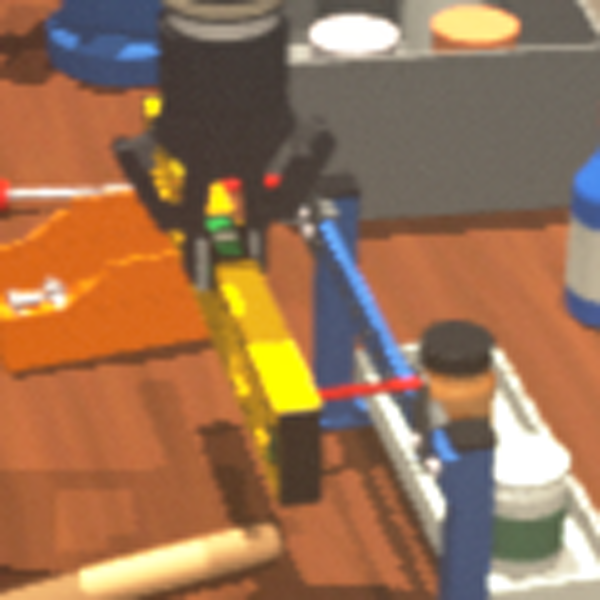

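View pics/c8.png

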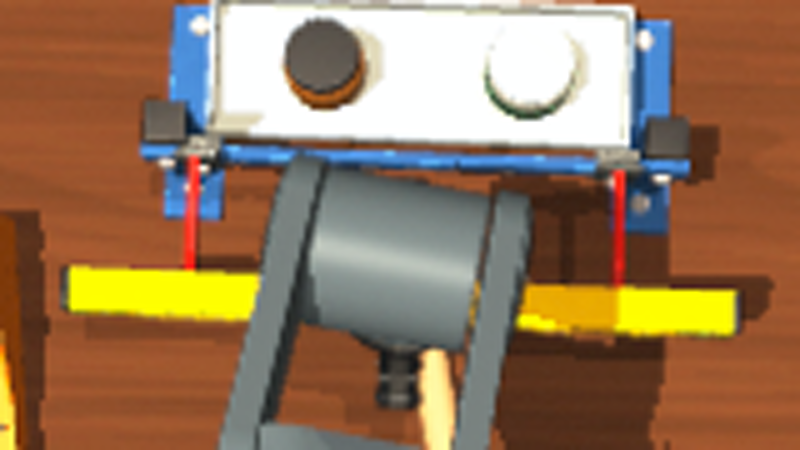

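There is no contact force, and both tips have gone into the cut-outs. I'll push on to the seat position and then lower.

>>> {"api": "apply_moves", "payload": {"motion": [[15,0,0,0.3,0],[15,0,0,0.7,0],[15,0,0,1.0,0],[15,0,0,1.2,0],[15,0,0,1.3,0],[15,0,0,1.3,0],[15,0,0.15,1.3,0],[15,0,0.3,1.3,0],[15,0,0.42,1.3,0],[15,0,0.5,1.3,0],[15,0,0.5,1.3,0],[15,0,0.5,1.3,0]]}}

```text
t: 10.38
tcp_pos: [0.5699, 0.0246, 0.19]
tool_rot: [0.496, -0.503, 0.504, -0.497]
force: [0.5, -0.1, -5.2]
finger_gap: 0.264
```

```bash
python3 - <<'E'
from station import manip
from h import *
s=manip.sense();plan(s,[.57,.025,.1855],-.6);print(s["finger_gap"],s["force"],s["ft_torque"])
E
```

```text
cur heading -0.8045334330888663 tooly [ 3.e-04 -1.e-04 -1.e+00] shift [-0.013  0.15   0.003] twist opts [np.float64(-0.02), np.float64(17.98)] q [-0.153  0.506  1.614 -0.     1.021 -0.139] tcp [0.5699 0.0246 0.19  ]
0.2640833251805659 [ 0.53117809 -0.05045587 -5.237857  ] [0.01070801 0.03638191 0.01927754]
```

Now I'll lower it gently to find contact.

>>> {"api": "apply_moves", "payload": {"motion": [[15,0,0.06,0,0],[15,0,0.1,0,0],[15,0,0.14,0,0],[15,0,0.16,0,0],[15,0,0.16,0,0]]}}

```text
t: 11.0
tcp_pos: [0.5698, 0.0246, 0.1853]
tool_rot: [0.496, -0.503, 0.504, -0.496]
force: [-0.3, 0.0, -3.0]
finger_gap: 0.268
```

```bash
python3 - <<'E'
from station import manip
s=manip.sense();print(s["tcp_pos"],s["force"].round(2),s["ft_torque"].round(3))
E
```

```text
[0.56975713 0.02463023 0.18533932] [-0.29  0.01 -2.96] [-0.093  0.132 -0.03 ]
```

>>> {"api": "apply_moves", "payload": {"motion": [[15,0,0.03,0,0],[15,0,0.05,0,0],[15,0,0.05,0,0],[15,0,0.05,0,0],[15,0,0.05,0,0]]}}

```text
t: 11.62
tcp_pos: [0.5698, 0.0246, 0.1852]
tool_rot: [0.496, -0.503, 0.504, -0.497]
force: [-3.4, -0.1, 6.1]
finger_gap: 0.269
```

```bash
python3 - <<'E'
from station import manip
s=manip.sense();print(s["tcp_pos"],s["force"].round(2),s["ft_torque"].round(3))
E
```

```text
[0.56980566 0.0246311  0.18520091] [-3.42 -0.06  6.09] [-0.058  0.599 -0.029]
```

Relative to the 5 N carried, the reaction has risen to about 11 N, with a near-zero moment about x. So both hooks bear, and this has held for 0.6 s. A picture before release.

```bash
python3 - <<'E'
from station import manip
from h import *
i=manip.snapshot("side")[:,:,::-1]
cv2.imwrite("pics/c9.png",cv2.resize(i[120:240,260:380],None,fx=5,fy=5,interpolation=cv2.INTER_CUBIC))
i=manip.snapshot("top")[:,:,::-1]
cv2.imwrite("pics/c10.png",cv2.resize(i[150:240,235:395],None,fx=5,fy=5,interpolation=cv2.INTER_CUBIC))
E
```

```text
(no output)
```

View pics/c9.png

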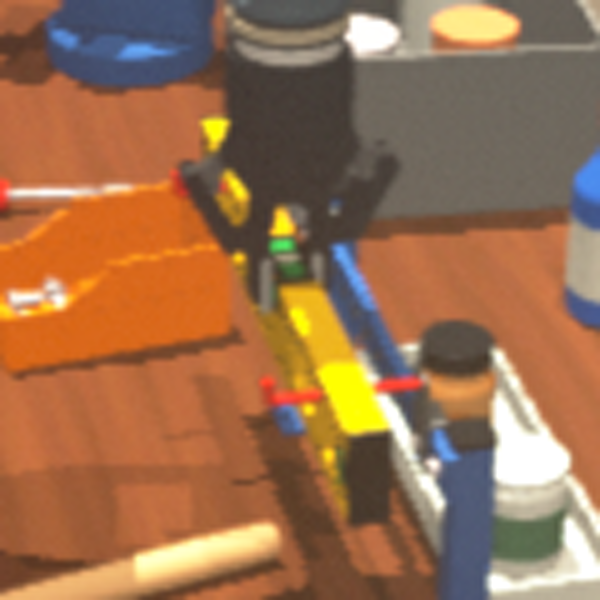

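View pics/c10.png

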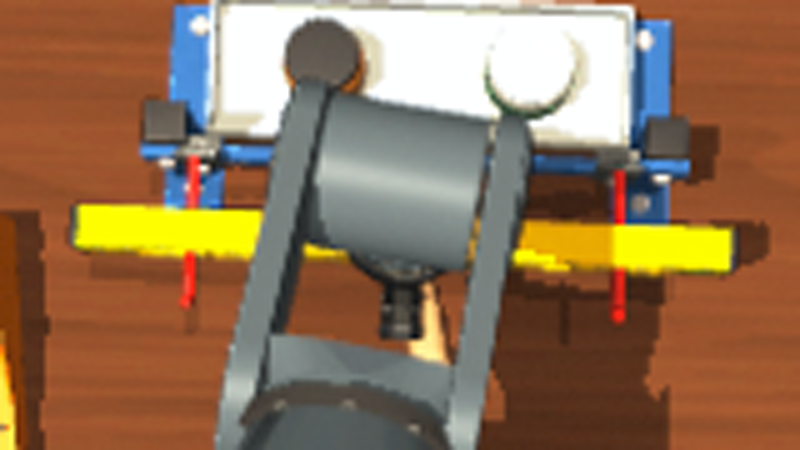

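```bash
python3 - <<'E'
from station import manip
import cv2,numpy as np
i=manip.snapshot("top")[:,:,::-1]
cv2.imwrite("pics/c11.png",np.hstack([cv2.resize(i[175:220,250:290],None,fx=10,fy=10,interpolation=cv2.INTER_NEAREST),cv2.resize(i[175:220,345:385],None,fx=10,fy=10,interpolation=cv2.INTER_NEAREST)]))
E
```

```text
(no output)
```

View pics/c11.png

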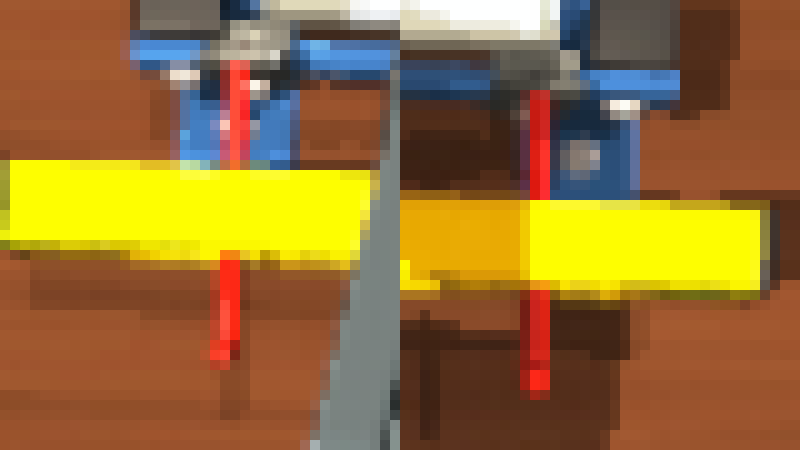

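The enlarged crop shows the rods passing under the level's top on both sides, so the hooks are through both cut-outs and the tips stand in front. I'll ease off slightly and release.

>>> {"api": "apply_moves", "payload": {"motion": [[15,0,-0.02,0,0],[15,0,-0.02,0,0],[27,0,-0.02,0,0],[30,0,-0.02,0,0],[34,0,-0.02,0,0],[40,0,-0.02,0,0],[46,0,-0.02,0,0],[50,0,-0.02,0,0],[50,0,-0.02,0,0],[50,0,-0.02,0,0]]}}

```text
t: 13.02
tcp_pos: [0.5698, 0.0246, 0.1842]
tool_rot: [0.496, -0.503, 0.504, -0.496]
force: [-0.8, 0.5, -0.1]
finger_gap: 0.588
```

```bash
python3 - <<'E'
from station import manip
from h import *
s=manip.sense();print(s["tcp_pos"],s["force"].round(2),s["ft_torque"].round(3),s["finger_gap"])
cv2.imwrite("pics/w3.png",manip.snapshot("wrist")[:,:,::-1])
E
```

```text
[0.56977807 0.02462867 0.18422711] [-0.82  0.54 -0.14] [-0.013 -0.002  0.016] 0.5882690814797157
```

View pics/w3.png

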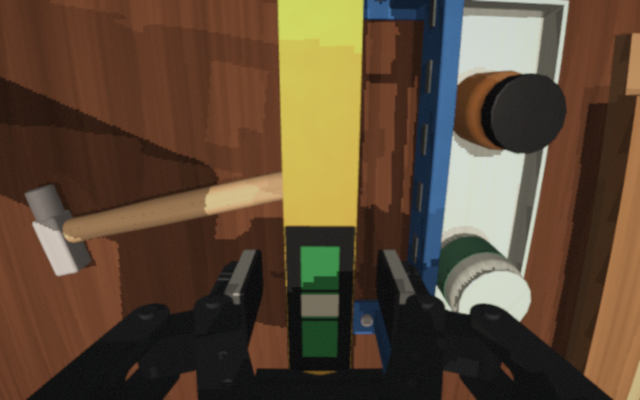

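The fingers are open and clear of the level on both sides (left near column 245, right near column 390; level at columns 285–355). The forces are about zero. I'll go straight up.

>>> {"api": "apply_moves", "payload": {"motion": [[50,0,-0.3,0,0],[50,0,-0.9,0,0],[50,0,-1.8,0,0],[50,0,-2.8,0,0],[50,0,-3.8,0,0],[50,0,-4.4,-1.0,0],[50,0,-4.6,-2.4,0],[50,0,-4.6,-3.5,0],[50,0,-4.6,-4.0,0],[50,0,-4.6,-4.0,0],[50,0,-4.6,-4.0,0],[50,0,-4.6,-4.0,0]]}}

```text
t: 14.58
tcp_pos: [0.4509, 0.0261, 0.3221]
tool_rot: [0.496, -0.503, 0.504, -0.497]
force: [-0.5, 0.2, -0.7]
finger_gap: 0.588
```

```bash
python3 - <<'E'
from station import manip
from h import *
s=manip.sense();print(s["tcp_pos"],s["force"].round(2))
i=manip.snapshot("side")[:,:,::-1]
cv2.imwrite("pics/d1.png",cv2.resize(i[120:240,260:380],None,fx=5,fy=5,interpolation=cv2.INTER_CUBIC))
i=manip.snapshot("top")[:,:,::-1]
cv2.imwrite("pics/d2.png",i)
cv2.imwrite("pics/d3.png",cv2.resize(i[150:240,235:395],None,fx=5,fy=5,interpolation=cv2.INTER_NEAREST))
E
```

```text
[0.45094336 0.02611326 0.32209005] [-0.53  0.22 -0.7 ]
```

View pics/d1.png

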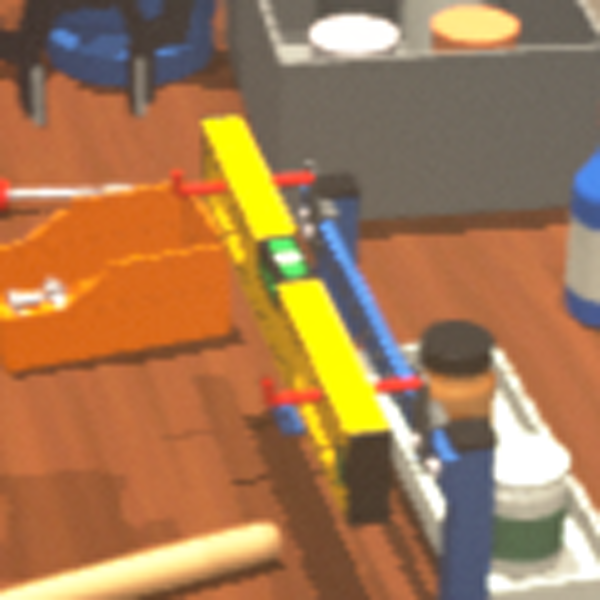

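View pics/d2.png

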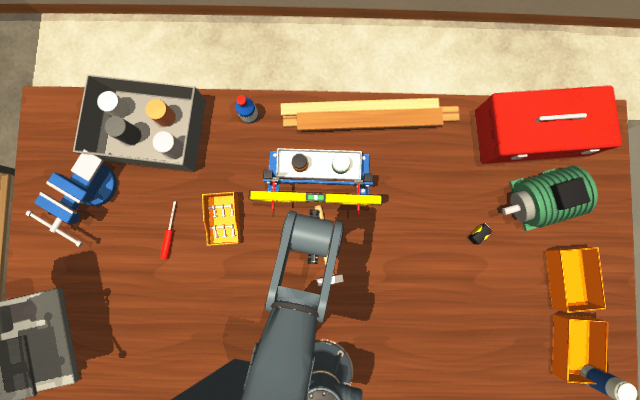

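View pics/d3.png

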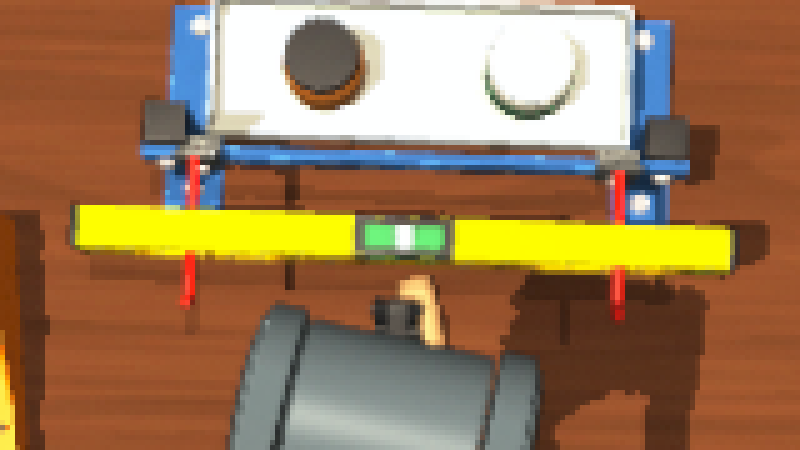

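The level hangs upright on both hooks, parallel to the rail, with the tips in front. The bystanders are where they were and the arm is clear. I'll let it settle for a moment, compare, and hand in.

>>> {"api": "apply_moves", "payload": {"motion": [[50,0,0,0,0],[50,0,0,0,0],[50,0,0,0,0],[50,0,0,0,0],[50,0,0,0,0],[50,0,0,0,0],[50,0,0,0,0],[50,0,0,0,0]]}}

```text
t: 15.68
tcp_pos: [0.4498, 0.0263, 0.3222]
tool_rot: [-0.496, 0.504, -0.503, 0.496]
force: [1.0, 0.2, 0.0]
finger_gap: 0.583
```

```bash
python3 - <<'E'
from station import manip
import cv2,numpy as np
i=manip.snapshot("top")[:,:,::-1];o=cv2.imread("pics/d2.png")
d=np.abs(i.astype(int)-o).max(2)[180:215,240:395];print("changed px",(d>40).sum())
print(manip.sign_off())
E
```

```text
changed px 14
the job is handed in; nothing more can be done
None
```

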